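# Clamp a lever arm in the bench thickness gauge with the ratchet knob

### The arm

A 6-joint arm with a two-finger parallel gripper is mounted at the origin on the work surface. World frame = base frame: x ahead of the robot, y to its left, z up, the work surface at z = 0. Lengths are in m, angles in rad, forces in N, time in s.
With the tool pointing down it reaches from about 0.375 to 0.9 m from the base axis. Payload 3.1 kg.
Tool frame: the origin (TCP) lies midway between the tips of the shut fingers; the grasp point (between the pads) lies 19 mm behind it; z points along the fingers, y is the line along which they close (so a half turn about z gives the same grasp; the last joint's range is limited). The gripper opens to 87 mm and grips with 3 to 60 N. Pads are 19 mm wide; open, the fingers measure 117 mm over their backs; the gripper's body (75 mm by 190 mm) begins 51 mm behind the grasp point.
Start: joints at [1.073, 0.527, 1.433, -0, 1.181, -0.178], TCP at [0.196, 0.593, 0.223] pointing down, gripper open.
Joint ranges: [-3.08, 3.08], [-0.75, 2.2], [0.22, 2.44], [-1.43, 4.57], [0, 2.65], [-2.85, 2.85]. Speed limits (rad/s): [2.79, 2.79, 3.14, 3.14, 3.14, 3.14].

### API

Orientations are given as a 3x3 rotation matrix whose columns are the frame's x, y, z axes.
In Python, from workcell import ctrl, viewer gives the robot as it stands.
- The arm moves only by the tool apply_moves, never from a script. Its argument "rows" is a list of rows, each an object of numbers: "x", "y", "z": the shift along the world's x, y, z in units of 25 mm (1.0 is 25 mm); "wx", "wy", "wz": the turn, a rotation vector about the world's x, y, z in degrees; "fingers": the closure, from 0 (fully open) to 1 (shut). A call has 1 to 10 rows; each row shifts and turns the commanded pose from where the row before left it; what a row does not reach is not made up. A row lasts 1/8 s, in which the tool goes at most 62.5 mm and 10.7 degrees, less where a joint would pass 70% of its speed; a pose out of reach is approached as far as the arm can. A call is refused whole if a number of a shift passes 1 or a number of a turn 10.7, either way. A call with a gripper value outside its range is refused whole. The fingers move at their own pace and stop on an object; "squeeze" is the grip in N (left out, the last holds). Time passes only in rows, so rows that do not move let the fingers close. It gives the time, the measured TCP pose, the force, the opening and the grip force at its end, in the units of the state.
- ctrl.read_state(): the state, without advancing time (a new reading comes with each control period).
- viewer.read_camera(name): name is "scene" or "top"; returns the picture (400x640x3 uint8, blue, green, red); there is no depth.
- viewer.camera_info(name): a dict with "fx", "fy", "cx", "cy" (pixels), "extrinsics" (4x4, takes a point from camera to world coordinates). Camera axes: x right, y down, z forward; pixel columns grow to the right and rows downward; lengths in m; the calibration is good to about 2 mm. A picture is of the moment at which its call begins. camera_info takes no time and is no camera call.
- ctrl.finish_job(): hands the job in; it is judged then, once.
The state is a dict: "time_s": time; "joint_positions": joint angles; "joint_velocities": joint speeds; "joint_efforts": joint torques, N m; "position": TCP position; "tool_rot": TCP orientation; "force": force on the tool from outside, world axes, zero at the start; "moment": the same for the moment, N m; "finger_gap": finger opening in m; "finger_force": force on a finger pad.
Only numpy, scipy, OpenCV 4.12 (cv2) and the standard library are available. Lean on these libraries where they do the work, as an engineer would, in place of code of your own. Each camera call takes 0.05 s, during which the arm holds its last target. There are 200 camera calls.

### The job

Put the lever arm on the deck of the bench thickness gauge with its tongue under the spindle, centred and pushed gently but fully home against the fence. Let go of it, then turn the ratchet knob clockwise until the spindle bears on the tongue and the ratchet slips: let it click at least three times but no more than five, and leave the arm clamped there. Leave the other things on the counter alone.

Things in the scene. Friction and masses are not known exactly. Their poses are not given: they have to be found in the camera images.
- lever_arm: Loose bare-aluminium lever arm, 0.16 kg: a bored block 44 long (x) x 32 wide (y) x 28 mm high, with a flat tongue 24 mm wide and 8 mm thick that runs out 100 mm from the block along +x, its underside level with the block's. Origin: centre of the block's underside, so the tongue's tip is at x = +122 mm; z up.
- tongue_tip (a point): Middle of the tongue's end face at its lower edge; axes as the lever arm's.
- gauge: Grey bench gauge, bolted down. Origin on the counter under the spindle's axis; +x runs from its open side to its column: the arm is slid in towards +x, lying along x. Steel deck 30 mm above the counter, 60 mm wide, x = -150 to +22 mm. Head over the spindle: x = -18 to +70, y = +-26, z = 75 to 105 mm; on it thimble (radius 20 mm, to z = 118) and knob. Column from x = 30 mm.
- fence: Upright steel stop at the back of the deck, 44 mm wide, 22 mm high. Origin: middle of the lower edge of its face, on the deck, 22 mm beyond the spindle's axis; axes as the gauge's. The arm is home when tongue_tip meets this point, its block then 100 mm to -x of the spindle's axis.
- spindle: Steel spindle, 9 mm across, with a screwed-in foot 12 mm across at its lower end; it goes straight down without turning. Origin on its axis. The foot's underside stands 0 to 8 mm below the origin, set differently each time and not given; at the start it is 11 to 21 mm above the deck, so when it meets the tongue must be felt or seen.
- thimble (a joint): Turn of the aluminium thimble (black line on it) that drives the spindle by a steep quick thread, rad, growing clockwise from above; the spindle goes down 6.37 mm per rad. At 0 the spindle's origin is 21 mm above the deck (13 mm above a tongue lying there). It starts at 0 to 0.3 and ends at 3.15. Turning takes 0.06 N m until the foot meets something.
- ratchet_knob (a joint): Slip of the knob on the thimble, rad, growing as the knob is turned clockwise while the thimble stands still; 0 at the start. One click is 0.349 rad (18 a turn). Below the set torque of 0.20 N m both turn together (the knob may rock a few hundredths of a rad); the torque drops to about 0.10 N m between clicks. Then the spindle bears with about 20 N, a few N once let go.
- knob_grip (a point): On the knob's axis, where to grip, 148 mm above the counter. The black knob is an upright grip bar 40 mm long, 14 mm thick, from 124 to 158 mm above the counter, on a disc of radius 16 mm; this point's x axis runs along the bar, z up. The knob stays at its height as it turns.
- bushing: Bystander: dark steel ring, 52 mm across, 32 mm high, loose on the counter; origin centre of its underside.
- stock_bin: Bystander: cream cardboard bin of round stock, 90 (x) x 160 (y) x 65 mm; origin centre of its underside.
- jar: Bystander: lidded jar, 60 mm across, 80 mm high; origin centre of its underside.
Mind the look-alikes: they are no part of the job. Of the things that look like the gauge, the larger one is meant.

How it is judged:
By the outcome, as a careful person would: the job done as asked, in the order asked, and still so for the second after the job is handed in, with the robot touching nothing.
It also fails if it takes over 69 s, if anything falls off the work surface, if the arm or the gripper's body presses on something with over 40 N, if the wrist force passes 120 N, or if a joint passes its speed limit or range.

## Working session

There is one attempt and no reset: what is moved stays moved. The work goes in short steps, Python scripts to look and compute and a tool call to move; the robot and the scene stay as the last step left them, time stands still between calls to the robot, and variables do not carry over. Pictures are saved under pics/ and viewed, at most 10 in all, crops included, and the job is handed in when it is done.

Besides the shell and the picture viewer there is one more tool, called after ">>>" as name(argument=value, ...), one argument or row to a line, values as JSON. apply_moves: Moves the arm, as the interface text tells. Its arguments: {"type":"object","properties":{"rows":{"type":"array","items":{"type":"object","properties":{"x":{"type":"number"},"y":{"type":"number"},"z":{"type":"number"},"wx":{"type":"number"},"wy":{"type":"number"},"wz":{"type":"number"},"fingers":{"type":"number"}}}},"squeeze":{"type":"number"}},"required":["rows"]}

```bash
mkdir -p pics; ls; python3 - <<'E'
from workcell import ctrl, viewer
import cv2,numpy as np
np.set_printoptions(precision=4,suppress=True)
for n in("scene","top"):
    cv2.imwrite(f"pics/{n}0.png",viewer.read_camera(n)); i=viewer.camera_info(n); print(n,i["fx"],i["fy"],i["cx"],i["cy"]);print(np.array(i["extrinsics"]))
s=ctrl.read_state()
print({k:np.round(v,3) for k,v in s.items()})
E
```

```text
pics
scene 518.7544629100286 518.7544629100286 318.3388908314635 200.58172073243318
[[ 0.3372  0.5685 -0.7504  1.6024]
 [ 0.9414 -0.197   0.2738 -0.4083]
 [ 0.0078 -0.7987 -0.6016  0.9039]
 [ 0.      0.      0.      1.    ]]
top 409.22365754752775 409.22365754752775 319.53717364405355 194.1566267232396
[[ 0.0146 -0.9991  0.0399  0.5239]
 [-0.9998 -0.0153 -0.0161 -0.0189]
 [ 0.0167 -0.0397 -0.9991  1.2075]
 [ 0.      0.      0.      1.    ]]
{'time_s': np.float64(0.1), 'joint_positions': array([ 1.073,  0.528,  1.434, -0.   ,  1.181, -0.178]), 'joint_velocities': array([-0.001, -0.001, -0.002, -0.   ,  0.   , -0.   ]), 'joint_efforts': array([ -0.001, -44.099, -17.715,   0.063,   0.053,  -0.   ]), 'position': array([0.196, 0.593, 0.222]), 'tool_rot': array([[-0.95 ,  0.313, -0.001],
       [ 0.313,  0.95 , -0.002],
       [ 0.   , -0.002, -1.   ]]), 'force': array([ 0.161, -0.733,  0.564]), 'moment': array([ 0.042, -0.019, -0.003]), 'finger_force': np.float64(0.0), 'finger_gap': np.float64(0.087)}
```

View pics/scene0.png

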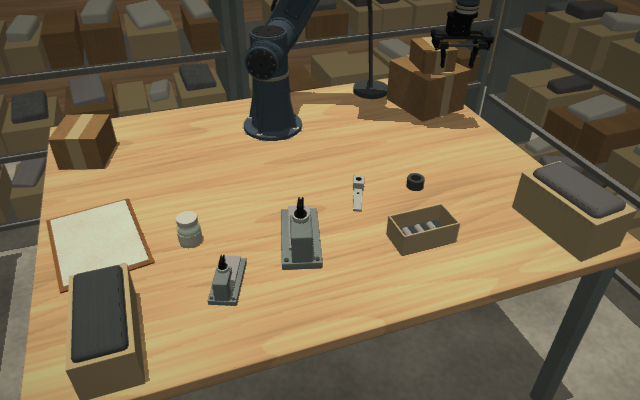

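View pics/top0.png

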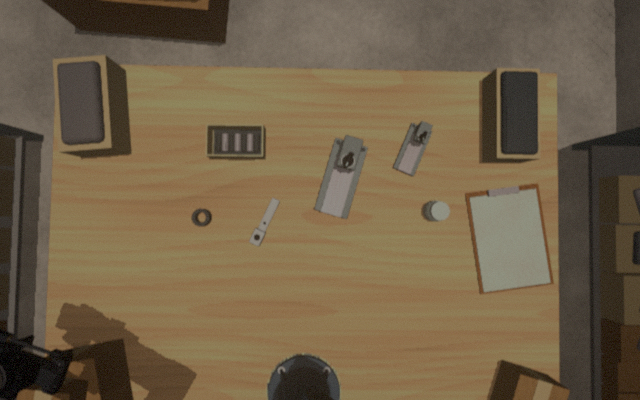

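The scene view shows the gauge at about (301,240), the arm near (358,192), the ring at (415,182), and the bin at (422,230). In the top view the arm runs from its block at (258,238) to its tip at (275,200). The larger gauge runs from its open end at (332,213) to its column at (350,140). Next I'll zoom in.

```bash
python3 - <<'E'
import cv2,numpy as np
t=cv2.imread("pics/top0.png");s=cv2.imread("pics/scene0.png")
a=cv2.resize(t[125:250,240:380],None,fx=4.2,fy=4.2,interpolation=cv2.INTER_CUBIC)
b=cv2.resize(s[165:275,265:375],None,fx=4.2,fy=4.2,interpolation=cv2.INTER_CUBIC)
a=np.clip(a.astype(float)*1.5,0,255).astype('uint8')
cv2.imwrite("pics/ct.png",a);cv2.imwrite("pics/cs.png",b)
E
```

```text
(no output)
```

View pics/ct.png

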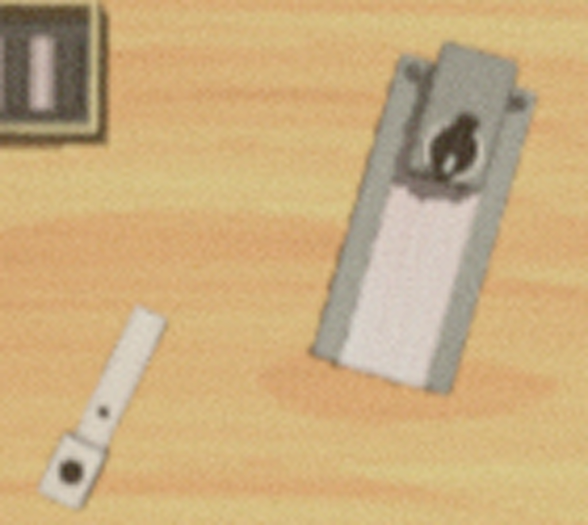

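View pics/cs.png

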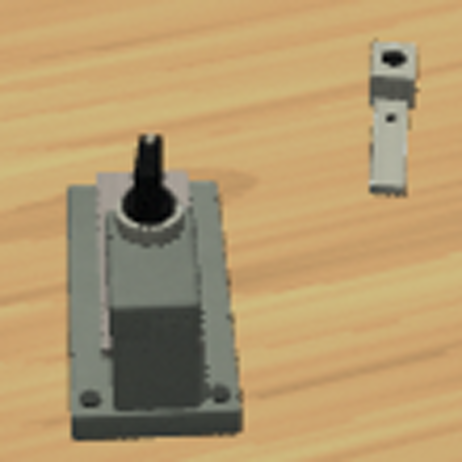

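The top crop shows the arm's bore at (71,472), its tongue tip at about (150,315), and the pale deck's open end from (340,365) to (425,387). The knob is at (455,148). The scene crop shows the arm's bore at (393,58), its tip edge at (388,190), the deck's open-end corners at (97,173) and (188,170), and the knob bar at (149,170).

```bash
cat > h.py <<'E'
import cv2,numpy as np
from workcell import ctrl, viewer
np.set_printoptions(precision=4,suppress=True)
I={n:viewer.camera_info(n) for n in("scene","top")}
def ray(n,p):
    i=I[n];T=np.array(i["extrinsics"]);d=T[:3,:3]@[(p[0]-i["cx"])/i["fx"],(p[1]-i["cy"])/i["fy"],1.]
    return T[:3,3],d/np.linalg.norm(d)
def plane(n,p,z):
    o,d=ray(n,p);return o+d*(z-o[2])/d[2]
def proj(n,P):
    i=I[n];T=np.array(i["extrinsics"]);c=T[:3,:3].T@(np.array(P)-T[:3,3]);return np.array([i["fx"]*c[0]/c[2]+i["cx"],i["fy"]*c[1]/c[2]+i["cy"]])
def tri(ps,pt):
    A=[];b=[]
    for n,p in(("scene",ps),("top",pt)):
        o,d=ray(n,p);M=np.eye(3)-np.outer(d,d);A.append(M);b.append(M@o)
    X=np.linalg.lstsq(np.vstack(A),np.hstack(b),rcond=None)[0]
    return X,[np.linalg.norm(a@X-c)*1e3 for a,c in zip(A,b)]
E
python3 - <<'E'
from h import *
from scipy import ndimage as nd
C={"top":(240,125),"scene":(265,165)}
S={"top":(125,140),"scene":(110,110)}
for n in("top","scene"):
    im=cv2.imread(f"pics/{n}0.png");hsv=cv2.cvtColor(im,cv2.COLOR_BGR2HSV)
    x0,y0=C[n];h,w=S[n];c=hsv[y0:y0+h,x0:x0+w]
    m=((c[...,1]<75)).astype('uint8')
    l,k=nd.label(m)
    for j in range(1,k+1):
        a=(l==j)
        if a.sum()<60: continue
        ys,xs=np.nonzero(a);p=np.c_[xs+x0,ys+y0].astype('float32')
        r=cv2.minAreaRect(p);print(n,a.sum(),'rect',np.round(r[0],1),np.round(r[1],1),round(r[2],1),cv2.boxPoints(r).round(1).tolist())
    v=c[...,2]
    np.set_printoptions(linewidth=250)
# crop-pixel points (4.2x)
u=lambda n,p:((np.array(p)+.5)/4.2-.5)+C[n]
for nm,ps,pt in[("bore",(393,58),(71,472)),("tonguehole",(391,118),(103,412)),("tipL",(372,190),(136,307)),("tipR",(405,192),(166,321)),("deckA",(97,173),(425,387)),("deckB",(188,170),(340,364)),("baseA",(67,185),(449,392)),("baseB",(219,183),(313,354)),("headA",(108,305),(516,65)),("headB",(201,303),(445,43)),("knobtop",(149,137),(462,135))]:
    X,e=tri(u("scene",ps),u("top",pt));print(nm,X,np.round(e,1))
E
```

```text
top 517 rect [251.  142.5] [22. 25.] 0.0 [[240.0, 155.0], [240.0, 130.0], [262.0, 130.0], [262.0, 155.0]]
top 2581 rect [341.4 175.4] [34.1 81. ] 16.6 [[313.6000061035156, 209.3000030517578], [336.6000061035156, 131.6999969482422], [369.29998779296875, 141.39999389648438], [346.20001220703125, 219.0]]
top 468 rect [264.3 221.4] [11.6 50.5] 26.6 [[247.8000030517578, 241.39999389648438], [270.3999938964844, 196.1999969482422], [280.79998779296875, 201.39999389648438], [258.20001220703125, 246.60000610351562]]
scene 338 rect [358.  192.5] [35. 10.] 90.0 [[353.0, 175.0], [363.0, 175.0], [363.0, 210.0], [353.0, 210.0]]
scene 2407 rect [300.5 232.8] [71.6 39.5] 88.0 [[279.6000061035156, 197.6999969482422], [319.0, 196.3000030517578], [321.5, 267.8999938964844], [282.0, 269.20001220703125]]
bore [0.4451 0.1403 0.0276] [0.6 0.6]
tonguehole [0.4858 0.1221 0.0073] [0.2 0.2]
tipL [0.5555 0.0906 0.0039] [11.2 11.2]
tipR [ 0.5543  0.0909 -0.0002] [11.3 11.3]
deckA [ 0.507  -0.0993  0.03  ] [0.8 0.8]
deckB [ 0.5219 -0.041   0.0286] [0.6 0.6]
baseA [ 0.5033 -0.1177  0.0219] [0.5 0.5]
baseB [ 0.5287 -0.0221  0.0179] [1. 1.]
headA [ 0.7166 -0.1527  0.1027] [1.3 1.3]
headB [ 0.7308 -0.1047  0.1022] [0.6 0.6]
knobtop [ 0.6618 -0.111   0.171 ] [0.1 0.1]
```

```bash
cat > fit.py <<'E'
from h import *
def edges(g,rows,lo,hi,slope_sign=None):
    """per image row, subpixel position of the strongest rise / fall between lo(row), hi(row)"""
    out=[]
    for r in rows:
        a,b=int(lo(r)),int(hi(r)); d=np.diff(g[r,a:b+1])
        def pk(d):
            i=int(np.argmax(d)); 
            w=np.clip(d[max(0,i-1):i+2],0,None); return a+.5+ (w@np.arange(max(0,i-1),max(0,i-1)+len(w)))/w.sum()
        out.append((r,pk(d),pk(-d)))
    return np.array(out)
def line(P):
    vx,vy,x,y=cv2.fitLine(P[:,:2].astype('float32'),cv2.DIST_HUBER,0,.001,.001).ravel();s=np.sign(vx)
    return np.array([x,y]),np.array([vx,vy])*s
E
python3 - <<'E'
from fit import *
im=cv2.imread("pics/top0.png").astype(float); g=cv2.GaussianBlur(im.mean(2),(3,3),.6)
sat=cv2.GaussianBlur(im[...,2]-im[...,0],(3,3),.6) # wood high, metal low
def rep(nm,E,col,z):
    P=np.array([plane("top",(e[col],e[0]),z) for e in E]);o,d=line(P)
    res=(P[:,:2]-o)@[-d[1],d[0]]
    print(nm,'ang',np.degrees(np.arctan2(d[1],d[0])).round(2),'o',o,'rms mm',(res.std()*1e3).round(2)); return o,d
# deck: centre line in image from (331,214) to (344,172)
c=lambda r:331.5+(214-r)*.29
E=edges(g,range(176,208),lambda r:c(r)-14,lambda r:c(r)+14)
l=rep("deckL",E,1,.03);r=rep("deckR",E,2,.03)
E=edges(sat,range(160,206),lambda r:c(r)-24,lambda r:c(r)+24)
bl=rep("baseL",E,2,.02);br=rep("baseR",E,1,.02)
for a,b in((l,r),(bl,br)):
    d=a[1]+b[1];d/=np.linalg.norm(d);n=np.array([-d[1],d[0]]);m=(a[0]+b[0])/2
    print('width',n@(a[0]-b[0]),'dir',np.degrees(np.arctan2(d[1],d[0])),'lateral offset of origin-line n.m',n@m)
# arm
c=lambda r:258.5+(237-r)*.5
E=edges(sat,range(203,227),lambda r:c(r)-8,lambda r:c(r)+8)
al=rep("tongueL",E,2,.008);ar=rep("tongueR",E,1,.008)
d=al[1]+ar[1];d/=np.linalg.norm(d);n=np.array([-d[1],d[0]])
print('w',n@(al[0]-ar[0]),'dir',np.degrees(np.arctan2(d[1],d[0])),'off',n@(al[0]+ar[0])/2,'bore off',n@[.4451,.1403],'hole',n@[.4858,.1221])
u=lambda n,p:((np.array(p)+.5)/4.2-.5)+{"top":(240,125),"scene":(265,165)}[n]
for a,b in(((372,185),(166,321)),((405,187),(136,307))): print('tip',tri(u("scene",a),u("top",b)))
E
```

```text
deckL ang -15.87 o [ 0.5798 -0.0571] rms mm 0.56
deckR ang -15.67 o [ 0.5897 -0.1219] rms mm 0.55
baseL ang -15.63 o [ 0.6054 -0.0429] rms mm 0.41
baseR ang -15.73 o [ 0.607 -0.147] rms mm 0.38
width 0.059705462 dir -15.766849 lateral offset of origin-line n.m 0.072760805
width 0.099762864 dir -15.678968 lateral offset of origin-line n.m 0.07241072
tongueL ang -24.22 o [0.5072 0.1263] rms mm 0.45
tongueR ang -25.18 o [0.5185 0.0929] rms mm 0.27
w 0.02561221 dir -24.70274 off 0.31389794 bore off 0.31347287211716174 hole 0.31394734693169596
tip (array([0.55  , 0.0802, 0.0058]), [np.float64(0.36578130466683223), np.float64(0.3657813046663397)])
tip (array([0.5593, 0.1009, 0.0057]), [np.float64(0.12905813277457606), np.float64(0.12905813277449593)])
```

>>> apply_moves(
  rows=[
    {"x":0.55,"y":-1,"wz":-1},
    {"x":0.55,"y":-1,"wz":-1},
    {"x":0.55,"y":-1,"wz":-1},
    {"x":0.55,"y":-1,"wz":-1},
    {"x":0.55,"y":-1,"wz":-1},
    {"x":0.55,"y":-1,"wz":-1},
    {"x":0.55,"y":-1,"wz":-0.5},
    {"x":0.55,"y":-1},
    {"x":0.55,"y":-1},
    {"x":0.55,"y":-1},
  ],
)

```text
schema error: expected keys x, y, z, wx, wy, wz, fingers
```

>>> apply_moves(
  rows=[
    {"x":0.55,"y":-1,"z":-0.3},
    {"x":0.55,"y":-1,"z":-0.3},
    {"x":0.55,"y":-1,"z":-0.5},
    {"x":0.55,"y":-1,"z":-0.5},
    {"x":0.55,"y":-1,"z":-0.8},
    {"x":0.55,"y":-1,"z":-0.8},
    {"x":0.55,"y":-1,"z":-0.8},
    {"x":0.6,"y":-1,"z":-0.8},
    {"y":-0.1},
    {},
  ],
)

```text
schema error: expected keys x, y, z, wx, wy, wz, fingers
```

All keys are required in every row.

>>> apply_moves(
  rows=[
    {"x":0.55,"y":-1,"z":0,"wx":0,"wy":0,"wz":-1,"fingers":0},
    {"x":0.55,"y":-1,"z":0,"wx":0,"wy":0,"wz":-1,"fingers":0},
    {"x":0.55,"y":-1,"z":0,"wx":0,"wy":0,"wz":-1,"fingers":0},
    {"x":0.55,"y":-1,"z":0,"wx":0,"wy":0,"wz":-1,"fingers":0},
    {"x":0.55,"y":-1,"z":0,"wx":0,"wy":0,"wz":-1,"fingers":0},
    {"x":0.55,"y":-1,"z":0,"wx":0,"wy":0,"wz":-1,"fingers":0},
    {"x":0.55,"y":-1,"z":0,"wx":0,"wy":0,"wz":-0.5,"fingers":0},
    {"x":0.55,"y":-1,"z":0,"wx":0,"wy":0,"wz":0,"fingers":0},
    {"x":0.55,"y":-1,"z":0,"wx":0,"wy":0,"wz":0,"fingers":0},
    {"x":0.55,"y":-1,"z":0,"wx":0,"wy":0,"wz":0,"fingers":0},
  ],
)

```text
time_s: 1.35
position: [0.3335, 0.3425, 0.2223]
tool_rot: [[-0.908, 0.419, -0.001], [0.419, 0.908, -0.0], [0.0, -0.001, -1.0]]
force: [0.6, -0.4, 0.0]
finger_gap: 0.087
finger_force: 0.0
```

>>> apply_moves(
  rows=[
    {"x":0.55,"y":-1,"z":-0.3,"wx":0,"wy":0,"wz":0,"fingers":0},
    {"x":0.55,"y":-1,"z":-0.3,"wx":0,"wy":0,"wz":0,"fingers":0},
    {"x":0.55,"y":-1,"z":-0.5,"wx":0,"wy":0,"wz":0,"fingers":0},
    {"x":0.55,"y":-1,"z":-0.5,"wx":0,"wy":0,"wz":0,"fingers":0},
    {"x":0.55,"y":-1,"z":-0.8,"wx":0,"wy":0,"wz":0,"fingers":0},
    {"x":0.55,"y":-1,"z":-0.8,"wx":0,"wy":0,"wz":0,"fingers":0},
    {"x":0.55,"y":-1,"z":-0.8,"wx":0,"wy":0,"wz":0,"fingers":0},
    {"x":0.6,"y":-1,"z":-0.8,"wx":0,"wy":0,"wz":0,"fingers":0},
    {"x":0,"y":-0.1,"z":0,"wx":0,"wy":0,"wz":0,"fingers":0},
    {"x":0,"y":0,"z":0,"wx":0,"wy":0,"wz":0,"fingers":0},
  ],
)

```text
time_s: 2.6
position: [0.444, 0.1412, 0.1026]
tool_rot: [[-0.908, 0.419, -0.001], [0.419, 0.908, 0.0], [0.001, -0.0, -1.0]]
force: [-0.4, 0.2, 0.2]
finger_gap: 0.0873
finger_force: 0.0
```

>>> apply_moves(
  rows=[
    {"x":0,"y":0,"z":-0.9,"wx":0,"wy":0,"wz":0,"fingers":0},
    {"x":0,"y":0,"z":-0.9,"wx":0,"wy":0,"wz":0,"fingers":0},
    {"x":0,"y":0,"z":-0.9,"wx":0,"wy":0,"wz":0,"fingers":0},
    {"x":0,"y":0,"z":-0.7,"wx":0,"wy":0,"wz":0,"fingers":0},
    {"x":0,"y":0,"z":-0.4,"wx":0,"wy":0,"wz":0,"fingers":0},
    {"x":0,"y":0,"z":-0.1,"wx":0,"wy":0,"wz":0,"fingers":0},
    {"x":0,"y":0,"z":0,"wx":0,"wy":0,"wz":0,"fingers":0.3},
  ],
  squeeze=25,
)

```text
time_s: 3.48
position: [0.4448, 0.1413, 0.0055]
tool_rot: [[-0.908, 0.419, 0.001], [0.419, 0.908, 0.0], [-0.001, 0.0, -1.0]]
force: [-0.9, -0.6, 0.7]
finger_gap: 0.0827
finger_force: 0.0
```

>>> apply_moves(
  rows=[
    {"x":0,"y":0,"z":0,"wx":0,"wy":0,"wz":0,"fingers":0.6},
    {"x":0,"y":0,"z":0,"wx":0,"wy":0,"wz":0,"fingers":0.75},
    {"x":0,"y":0,"z":0,"wx":0,"wy":0,"wz":0,"fingers":1},
    {"x":0,"y":0,"z":0,"wx":0,"wy":0,"wz":0,"fingers":1},
    {"x":0,"y":0,"z":0,"wx":0,"wy":0,"wz":0,"fingers":1},
    {"x":0,"y":0,"z":0,"wx":0,"wy":0,"wz":0,"fingers":1},
  ],
  squeeze=25,
)

```text
time_s: 4.22
position: [0.4446, 0.141, 0.005]
tool_rot: [[-0.908, 0.419, 0.0], [0.419, 0.908, -0.0], [-0.0, 0.0, -1.0]]
force: [0.2, -0.5, 1.1]
finger_gap: 0.032
finger_force: 25.0
```

>>> apply_moves(
  rows=[
    {"x":0,"y":0,"z":0.5,"wx":0,"wy":0,"wz":0,"fingers":1},
    {"x":0,"y":0,"z":0.9,"wx":0,"wy":0,"wz":0,"fingers":1},
    {"x":0,"y":0,"z":0.9,"wx":0,"wy":0,"wz":0,"fingers":1},
    {"x":0.2,"y":-0.7,"z":0.7,"wx":0,"wy":0,"wz":1,"fingers":1},
    {"x":0.2,"y":-0.8,"z":0,"wx":0,"wy":0,"wz":1,"fingers":1},
    {"x":0.3,"y":-0.9,"z":0,"wx":0,"wy":0,"wz":1,"fingers":1},
    {"x":0.3,"y":-0.9,"z":0,"wx":0,"wy":0,"wz":1,"fingers":1},
    {"x":0.3,"y":-0.9,"z":0,"wx":0,"wy":0,"wz":1,"fingers":1},
    {"x":0.3,"y":-0.9,"z":0,"wx":0,"wy":0,"wz":1,"fingers":1},
    {"x":0.3,"y":-0.9,"z":0,"wx":0,"wy":0,"wz":1,"fingers":1},
  ],
)

```text
time_s: 5.48
position: [0.4918, -0.0096, 0.0805]
tool_rot: [[-0.952, 0.305, -0.001], [0.305, 0.952, 0.0], [0.001, 0.0, -1.0]]
force: [0.4, 0.1, -1.7]
finger_gap: 0.0319
finger_force: 25.0
```

>>> apply_moves(
  rows=[
    {"x":0.3,"y":-0.9,"z":0,"wx":0,"wy":0,"wz":1,"fingers":1},
    {"x":0.2,"y":-0.8,"z":0,"wx":0,"wy":0,"wz":1,"fingers":1},
    {"x":0,"y":-0.6,"z":-0.4,"wx":0,"wy":0,"wz":0.1,"fingers":1},
    {"x":0,"y":0,"z":-0.6,"wx":0,"wy":0,"wz":0,"fingers":1},
    {"x":0,"y":0,"z":0,"wx":0,"wy":0,"wz":0,"fingers":1},
    {"x":0,"y":0,"z":0,"wx":0,"wy":0,"wz":0,"fingers":1},
  ],
)

```text
time_s: 6.22
position: [0.5039, -0.0656, 0.0546]
tool_rot: [[-0.963, 0.269, -0.002], [0.269, 0.963, 0.001], [0.002, 0.0, -1.0]]
force: [-0.4, -0.7, -1.2]
finger_gap: 0.0317
finger_force: 25.0
```

```bash
python3 - <<'E'
from h import *
for n in("scene","top"): cv2.imwrite(f"pics/{n}1.png",viewer.read_camera(n))
s=ctrl.read_state();print(s["position"],s["tool_rot"],s["force"],s["moment"])
t=cv2.imread("pics/top1.png");s=cv2.imread("pics/scene1.png")
a=cv2.resize(t[120:245,270:390],(480,500),interpolation=cv2.INTER_CUBIC);a=np.clip(a*1.5,0,255).astype('uint8')
b=cv2.resize(s[150:275,245:325],(320,500),interpolation=cv2.INTER_CUBIC)
cv2.imwrite("pics/c1.png",np.hstack([a,b]))
E
```

```text
[ 0.5046 -0.0659  0.0551] [[-0.9631  0.2692 -0.0001]
 [ 0.2692  0.9631  0.0001]
 [ 0.0001  0.0001 -1.    ]] [-0.327  -0.2655 -1.9419] [-0.0161  0.0643  0.0257]
```

View pics/c1.png

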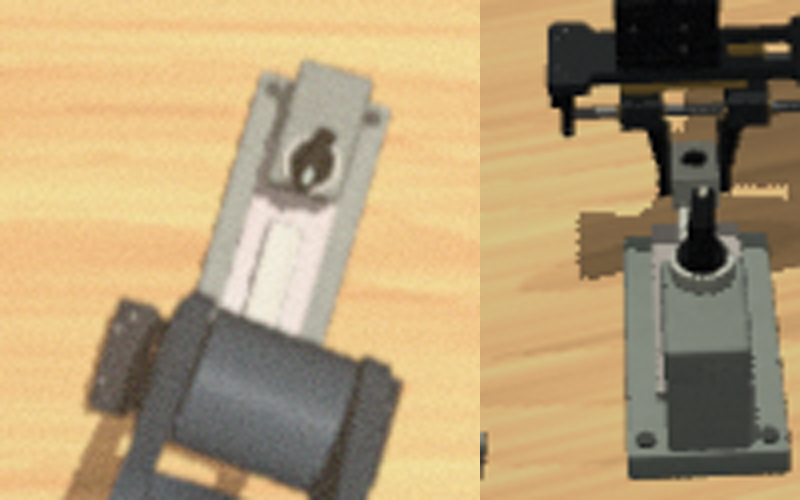

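The picture shows the tongue above the deck, pointing at the spindle, with its tip at about (285,222) in the left half and the head's front edge at about (300,200). In the right half the fingers hold the block at (690,160). I'll check the centring numerically.

```bash
python3 - <<'E'
from fit import *
im=cv2.imread("pics/top1.png").astype(float)
g=im[...,1]-im[...,2]*.5-im[...,0]*.5  # greenish tint: tongue vs pink deck
b=cv2.GaussianBlur(g,(3,3),.7)
def bestline(g,sign):pass
rows=range(178,198)
# shear-sum profile along gauge direction to check
d=np.array([.9627,-.2706]);n=np.array([.2706,.9627])
from scipy.ndimage import map_coordinates as mc
def prof(ch,z,s0,s1,ang=-15.7,off0=.0726):
    a=np.radians(ang);d=np.array([np.cos(a),np.sin(a)]);n=np.array([-d[1],d[0]])
    q=np.arange(-.04,.0401,.0005);out=[]
    for o in q:
        P=[proj("top",np.r_[d*s+n*(off0+o),z]) for s in np.linspace(s0,s1,40)];P=np.array(P)
        out.append(mc(ch,[P[:,1],P[:,0]],order=1).mean())
    return q*1e3,np.array(out)
def ed(q,p,lo,hi,sg):
    D=np.clip(sg*np.gradient(p),0,None);m=(q>lo)&(q<hi);i=np.argmax(np.where(m,D,0));w=slice(i-3,i+4);return (q[w]@D[w])/D[w].sum()
s=float(d@[.5046,-.0659]);print('block along',s,'lateral TCP mm',(n@[.5046,-.0659]-.0726)*1e3)
for nm,ch in(("green",g),("blue",im[...,0]),("mean",im.mean(2))):
    for z,lab in((.058,"tongue"),):
        q,p=prof(ch,z,s+.06,s+.115)
        print(nm,p[20:141:4].round(1))
        for sg in(1,-1): print('  edges',sg,ed(q,p,-18,0,sg).round(2),ed(q,p,0,18,sg).round(2))
q,p=prof(im.mean(2),.03,s+.06,s+.115);print('deck edges',ed(q,p,-36,-24,1),ed(q,p,24,36,-1))
for z0 in(.02,):
    q,p=prof(im[...,2]-im[...,0],.02,s+.07,s+.17) ; 
E
```

```text
block along 0.50361096 lateral TCP mm 0.5028300000000235
green [ 2.5  0.4 -1.5 -1.6 -1.1 -1.1 -1.3 -1.4 -0.9  0.3  1.5  2.2  2.6  3.2
  3.4  3.6  3.9  3.8  3.5  3.1  2.3  1.4 -0.2 -1.2 -1.3 -1.4 -1.4 -1.5
 -1.3 -1.   0.4]
  edges 1 -12.0 0.82
  edges -1 -18.39 13.08
blue [118.3 129.3 139.1 144.  145.5 145.7 145.4 145.2 143.6 140.7 141.3 142.7
 142.8 143.6 145.1 146.2 146.2 146.  145.7 144.  138.7 126.5 116.5 125.7
 139.2 145.4 145.5 145.3 144.8 139.5 127.3]
  edges 1 -9.77 16.48
  edges -1 -13.19 11.91
mean [125.5 136.8 146.5 151.2 152.5 152.6 152.5 152.1 150.4 148.  149.1 151.2
 152.  152.8 153.7 154.4 154.5 154.3 154.1 152.8 147.4 134.6 123.8 132.6
 146.1 152.2 152.7 152.5 151.7 146.2 134.5]
  edges 1 -9.72 16.49
  edges -1 -13.52 11.92
deck edges -30.487172292053916 29.488447775618603
```

>>> apply_moves(
  rows=[
    {"x":0,"y":-0.03,"z":-0.3,"wx":0,"wy":0,"wz":0,"fingers":1},
    {"x":0,"y":0,"z":-0.3,"wx":0,"wy":0,"wz":0,"fingers":1},
    {"x":0,"y":0,"z":-0.1,"wx":0,"wy":0,"wz":0,"fingers":1},
    {"x":0,"y":0,"z":0,"wx":0,"wy":0,"wz":0,"fingers":1},
    {"x":0,"y":0,"z":0,"wx":0,"wy":0,"wz":0,"fingers":1},
  ],
)

```text
time_s: 6.95
position: [0.5047, -0.0673, 0.0376]
tool_rot: [[-0.963, 0.27, 0.0], [0.27, 0.963, -0.0], [-0.0, -0.0, -1.0]]
force: [0.8, -0.7, -2.3]
finger_gap: 0.0319
finger_force: 25.0
```

>>> apply_moves(
  rows=[
    {"x":0,"y":0,"z":-0.04,"wx":0,"wy":0,"wz":0,"fingers":1},
    {"x":0,"y":0,"z":0,"wx":0,"wy":0,"wz":0,"fingers":1},
    {"x":0,"y":0,"z":0,"wx":0,"wy":0,"wz":0,"fingers":1},
  ],
)

```text
time_s: 7.32
position: [0.5047, -0.0673, 0.0366]
tool_rot: [[-0.963, 0.27, 0.0], [0.27, 0.963, -0.0], [-0.0, -0.0, -1.0]]
force: [-0.4, -0.2, -1.9]
finger_gap: 0.0319
finger_force: 25.0
```

>>> apply_moves(
  rows=[
    {"x":0,"y":0,"z":-0.04,"wx":0,"wy":0,"wz":0,"fingers":1},
    {"x":0,"y":0,"z":0,"wx":0,"wy":0,"wz":0,"fingers":1},
    {"x":0,"y":0,"z":0,"wx":0,"wy":0,"wz":0,"fingers":1},
  ],
)

```text
time_s: 7.7
position: [0.5046, -0.0672, 0.0355]
tool_rot: [[-0.963, 0.27, -0.0], [0.27, 0.963, -0.0], [0.0, -0.0, -1.0]]
force: [0.2, -0.2, -1.6]
finger_gap: 0.0318
finger_force: 25.0
```

>>> apply_moves(
  rows=[
    {"x":0,"y":0.01,"z":-0.03,"wx":0,"wy":0,"wz":0,"fingers":1},
    {"x":0,"y":0,"z":0,"wx":0,"wy":0,"wz":0,"fingers":1},
    {"x":0,"y":0,"z":0,"wx":0,"wy":0,"wz":0,"fingers":1},
  ],
)

```text
time_s: 8.07
position: [0.5047, -0.0671, 0.035]
tool_rot: [[-0.963, 0.27, 0.0], [0.27, 0.963, -0.0], [-0.0, -0.0, -1.0]]
force: [-1.6, -0.5, 1.8]
finger_gap: 0.0316
finger_force: 25.0
```

>>> apply_moves(
  rows=[
    {"x":0,"y":0,"z":-0.03,"wx":0,"wy":0,"wz":0,"fingers":1},
    {"x":0,"y":0,"z":0,"wx":0,"wy":0,"wz":0,"fingers":1},
    {"x":0,"y":0,"z":0,"wx":0,"wy":0,"wz":0,"fingers":1},
  ],
)

```text
time_s: 8.45
position: [0.5047, -0.0671, 0.035]
tool_rot: [[-0.963, 0.27, 0.001], [0.27, 0.963, -0.0], [-0.001, -0.0, -1.0]]
force: [-2.0, -0.5, 9.0]
finger_gap: 0.0317
finger_force: 25.0
```

>>> apply_moves(
  rows=[
    {"x":0,"y":0,"z":0.025,"wx":0,"wy":0,"wz":0,"fingers":1},
    {"x":0.2,"y":-0.056,"z":0,"wx":0,"wy":0,"wz":0,"fingers":1},
    {"x":0.3,"y":-0.084,"z":0,"wx":0,"wy":0,"wz":0,"fingers":1},
    {"x":0.3,"y":-0.084,"z":0,"wx":0,"wy":0,"wz":0,"fingers":1},
    {"x":0.3,"y":-0.084,"z":0,"wx":0,"wy":0,"wz":0,"fingers":1},
    {"x":0.3,"y":-0.084,"z":0,"wx":0,"wy":0,"wz":0,"fingers":1},
    {"x":0.3,"y":-0.084,"z":0,"wx":0,"wy":0,"wz":0,"fingers":1},
    {"x":0.25,"y":-0.07,"z":0,"wx":0,"wy":0,"wz":0,"fingers":1},
    {"x":0.1,"y":-0.028,"z":0,"wx":0,"wy":0,"wz":0,"fingers":1},
    {"x":0,"y":0,"z":0,"wx":0,"wy":0,"wz":0,"fingers":1},
  ],
)

```text
time_s: 9.7
position: [0.5527, -0.08, 0.035]
tool_rot: [[-0.963, 0.27, -0.007], [0.27, 0.963, 0.002], [0.007, 0.001, -1.0]]
force: [-6.5, 1.6, 9.5]
finger_gap: 0.0317
finger_force: 25.0
```

>>> apply_moves(
  rows=[
    {"x":0.03,"y":-0.008,"z":0,"wx":0,"wy":0,"wz":0,"fingers":1},
    {"x":0,"y":0,"z":0,"wx":0,"wy":0,"wz":0,"fingers":1},
    {"x":0.03,"y":-0.008,"z":0,"wx":0,"wy":0,"wz":0,"fingers":1},
    {"x":0,"y":0,"z":0,"wx":0,"wy":0,"wz":0,"fingers":1},
  ],
)

```text
time_s: 10.2
position: [0.5535, -0.0802, 0.035]
tool_rot: [[-0.963, 0.27, -0.008], [0.27, 0.963, 0.003], [0.008, 0.001, -1.0]]
force: [-7.8, 1.5, 9.5]
finger_gap: 0.0318
finger_force: 25.0
```

>>> apply_moves(
  rows=[
    {"x":0.03,"y":-0.008,"z":0,"wx":0,"wy":0,"wz":0,"fingers":1},
    {"x":0,"y":0,"z":0,"wx":0,"wy":0,"wz":0,"fingers":1},
  ],
)

```text
time_s: 10.45
position: [0.5544, -0.0804, 0.035]
tool_rot: [[-0.963, 0.27, -0.008], [0.27, 0.963, 0.003], [0.008, 0.001, -1.0]]
force: [-6.8, 2.2, 11.0]
finger_gap: 0.0317
finger_force: 25.0
```

>>> apply_moves(
  rows=[
    {"x":0.04,"y":-0.011,"z":0.02,"wx":0,"wy":0,"wz":0,"fingers":1},
    {"x":0.04,"y":-0.011,"z":0,"wx":0,"wy":0,"wz":0,"fingers":1},
    {"x":0.04,"y":-0.011,"z":0,"wx":0,"wy":0,"wz":0,"fingers":1},
    {"x":0.04,"y":-0.011,"z":0,"wx":0,"wy":0,"wz":0,"fingers":1},
  ],
)

```text
time_s: 10.95
position: [0.5616, -0.0828, 0.035]
tool_rot: [[-0.963, 0.27, -0.001], [0.27, 0.963, 0.001], [0.002, 0.0, -1.0]]
force: [-3.8, 0.9, 4.1]
finger_gap: 0.0315
finger_force: 25.0
```

>>> apply_moves(
  rows=[
    {"x":0.03,"y":-0.008,"z":0,"wx":0,"wy":0,"wz":0,"fingers":1},
    {"x":0.03,"y":-0.008,"z":0,"wx":0,"wy":0,"wz":0,"fingers":1},
  ],
)

```text
time_s: 11.2
position: [0.5617, -0.0828, 0.035]
tool_rot: [[-0.963, 0.27, -0.004], [0.27, 0.963, 0.001], [0.004, 0.0, -1.0]]
force: [-6.0, 1.1, 6.6]
finger_gap: 0.0322
finger_force: 25.0
```

>>> apply_moves(
  rows=[
    {"x":0.03,"y":-0.008,"z":0,"wx":0,"wy":0,"wz":0,"fingers":1},
    {"x":0,"y":0,"z":0,"wx":0,"wy":0,"wz":0,"fingers":1},
  ],
)

```text
time_s: 11.45
position: [0.5617, -0.0828, 0.035]
tool_rot: [[-0.963, 0.27, -0.006], [0.27, 0.963, 0.002], [0.006, 0.0, -1.0]]
force: [-8.4, 0.9, 7.7]
finger_gap: 0.0319
finger_force: 25.0
```

>>> apply_moves(
  rows=[
    {"x":0,"y":0,"z":0,"wx":0,"wy":0,"wz":0,"fingers":0.55},
    {"x":0,"y":0,"z":0.02,"wx":0,"wy":0,"wz":0,"fingers":0.5},
    {"x":-0.1,"y":0.028,"z":0.05,"wx":0,"wy":0,"wz":0,"fingers":0.3},
    {"x":0,"y":0,"z":0.2,"wx":0,"wy":0,"wz":0,"fingers":0.1},
    {"x":0,"y":0,"z":0.6,"wx":0,"wy":0,"wz":0,"fingers":0},
    {"x":-0.2,"y":0,"z":0.9,"wx":0,"wy":0,"wz":0,"fingers":0},
    {"x":-0.7,"y":0.2,"z":0.9,"wx":0,"wy":0,"wz":0,"fingers":0},
    {"x":-0.7,"y":0.2,"z":0.9,"wx":0,"wy":0,"wz":0,"fingers":0},
    {"x":-0.7,"y":0.2,"z":0.9,"wx":0,"wy":0,"wz":0,"fingers":0},
  ],
)

```text
time_s: 12.58
position: [0.5041, -0.0679, 0.1487]
tool_rot: [[-0.963, 0.27, 0.002], [0.27, 0.963, -0.001], [-0.002, -0.0, -1.0]]
force: [-0.3, 0.7, 0.2]
finger_gap: 0.0867
finger_force: 0.0
```

```bash
python3 - <<'E'
from h import *
for n in("scene","top"): cv2.imwrite(f"pics/{n}2.png",viewer.read_camera(n))
s=ctrl.read_state();print(s["time_s"],s["position"],s["force"],s["moment"],s["joint_positions"])
t=cv2.imread("pics/top2.png");s=cv2.imread("pics/scene2.png")
a=cv2.resize(t[125:225,310:380],(420,600),interpolation=cv2.INTER_CUBIC);a=np.clip(a*1.5,0,255).astype('uint8')
b=cv2.resize(s[190:280,270:327],(380,600),interpolation=cv2.INTER_CUBIC)
cv2.imwrite("pics/c2.png",np.hstack([a,b]))
E
```

```text
12.675 [ 0.504  -0.0676  0.1498] [0.4145 0.0431 0.1739] [-0.0284 -0.0284  0.0289] [-0.3535  0.4789  1.7974  0.      0.8618 -1.6512]
```

View pics/c2.png

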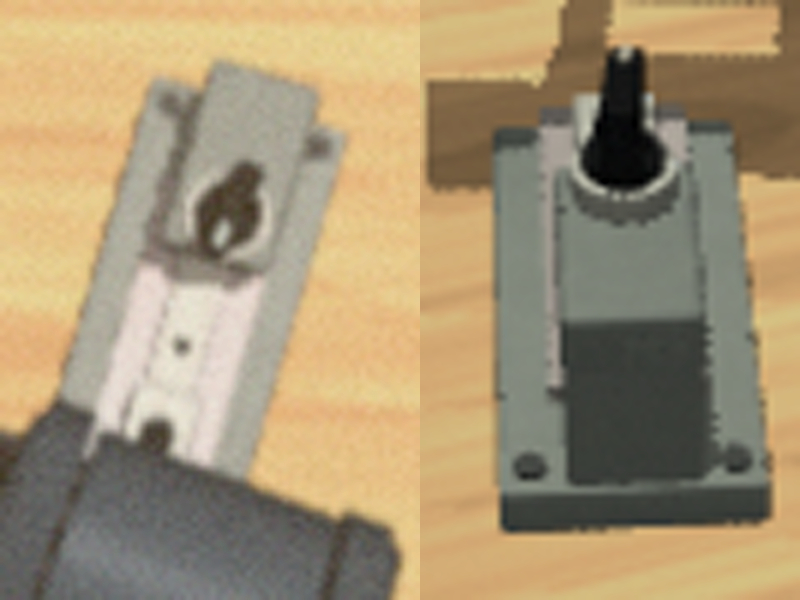

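The view shows the arm lying centred on the pale deck, with the tongue hole at (181,347) and the bore at (155,433) in the left half, and the tongue running under the head. The knob bar's top runs from about (255,162) to (215,250). I'll check the hole, bore, knob axis and bar angle numerically.

```bash
python3 - <<'E'
from h import *
from scipy import ndimage as nd
d=np.array([.9627,-.2706]);n=np.array([.2706,.9627]);S=np.array([.6632*d[0]+.0722*n[0],.6632*d[1]+.0722*n[1]])
print('spindle est',S)
P=plane("top",(310+181.5/6-.5,125+347.5/6-.5),.038)[:2];print('hole gauge xy mm',((P-S)@d*1e3).round(1),((P-S)@n*1e3).round(1))
im={k:cv2.imread(f"pics/{k}2.png") for k in("top","scene")}
g=im["top"][145:180,335:362].mean(2)*1.5
m=g<70;l,k=nd.label(m);sz=nd.sum(m,l,range(1,k+1));m=l==1+np.argmax(sz);ys,xs=np.nonzero(m)
p=np.c_[xs+335,ys+145].astype('float32');r=cv2.minAreaRect(p);print(r,m.sum())
print("\n".join("".join("%4d"%v for v in row) for row in g[4:28,3:24]))
# expected pixels
for z in(.124,.158):print('axis px',z,proj("top",np.r_[S,z]),proj("scene",np.r_[S,z]))
g=im["scene"][192:222,290:314].mean(2);print("\n".join("".join("%4d"%v for v in row) for row in g))
for a in(-50,-40,-30,-20,-10):
    e=np.r_[np.cos(np.radians(a)),np.sin(np.radians(a)),0]*.02;print(a,*[proj(c,np.r_[S,.158]+s*e).round(1) for c in("top","scene") for s in(1,-1)])
E
```

```text
spindle est [ 0.658 -0.11 ]
hole gauge xy mm -54.9 -0.1
((348.1153564453125, 159.57688903808594), (8.043152809143066, 6.37905216217041), 33.6900634765625) 34
 148 120 110 116 139 160 162 157 161 160 164 163 162 160 159 167 163 163 161 163 166
 124 101 103 130 156 161 163 167 160 159 160 160 159 156 160 162 167 163 165 159 162
 118 104 102 144 160 161 159 159 161 160 161 148 136 138 155 165 164 161 159 162 158
 114 105 124 149 159 167 157 164 165 160 144 114  91  88 115 131 156 167 163 160 163
 109 103 132 155 165 162 166 178 171 155 122  81  70  71  76 110 151 165 162 160 160
 109 105 135 161 166 175 181 173 167 133  89  74  67  73  67  96 142 162 166 164 154
 118 119 141 170 176 187 184 150 128  91  73  62  64  67  72 122 156 163 161 160 147
 117 120 153 162 189 182 148  99  70  67  61  73  73  62  91 154 164 162 164 156 145
 115 133 157 181 189 148 101  71  58  68  67  69  64  73 104 167 181 163 165 155 144
 117 135 160 197 167 111  75  69  57  70  78  70  65  70  89 141 185 169 164 149 151
 121 141 152 193 137  79  62  64  57  69  70  74  62  50  67 126 189 171 163 146 151
 140 15
[... 3715 characters left out ...]
 112 131 129
 104 122 107  76  98 143 169 158  72  70  51  54  77 112 168 140  86  74  79 123 114 111 130 129
  99 123 119  74  79  87  98 113 100 148 100 141 133 125  88  83  74  71  81 122 105  95 130 129
 109 122 123  94  79  80  83  83  80  91  84  90  87  84  77  75  74  81 120 120 106  96 131 130
  89  84 124 118  75  80  80  80  78  81  81  80  80  77  75  74  71  80 122 121 109  98 131 131
-50 [354.8 154. ] [342.8 163.7] [295.7 205. ] [304.5 196.3]
-40 [353.8 153.1] [343.7 164.7] [297.  205.4] [303.2 196. ]
-30 [352.7 152.3] [344.8 165.5] [298.4 205.6] [301.9 195.7]
-20 [351.5 151.7] [346.1 166.1] [299.9 205.7] [300.4 195.7]
-10 [350.2 151.3] [347.4 166.5] [301.3 205.7] [299.  195.7]
```

>>> apply_moves(
  rows=[
    {"x":0,"y":0,"z":0.8,"wx":0,"wy":0,"wz":0,"fingers":0},
    {"x":0.5,"y":-0.1,"z":0.8,"wx":0,"wy":0,"wz":0,"fingers":0},
    {"x":0.8,"y":-0.2,"z":0.6,"wx":0,"wy":0,"wz":0,"fingers":0},
    {"x":0.8,"y":-0.2,"z":0,"wx":0,"wy":0,"wz":-1,"fingers":0},
    {"x":0.9,"y":-0.3,"z":0,"wx":0,"wy":0,"wz":-1,"fingers":0},
    {"x":0.9,"y":-0.3,"z":0,"wx":0,"wy":0,"wz":-1,"fingers":0},
    {"x":0.9,"y":-0.3,"z":0,"wx":0,"wy":0,"wz":-0.5,"fingers":0},
    {"x":0.9,"y":-0.2,"z":0,"wx":0,"wy":0,"wz":0,"fingers":0},
    {"x":0.46,"y":-0.1,"z":0,"wx":0,"wy":0,"wz":0,"fingers":0},
    {"x":0,"y":0,"z":0,"wx":0,"wy":0,"wz":0,"fingers":0},
  ],
)

```text
time_s: 13.92
position: [0.6588, -0.1106, 0.2015]
tool_rot: [[-0.945, 0.328, -0.0], [0.328, 0.945, -0.0], [0.0, -0.0, -1.0]]
force: [-0.7, 0.6, -0.2]
finger_gap: 0.0868
finger_force: 0.0
```

>>> apply_moves(
  rows=[
    {"x":0,"y":0,"z":-0.3,"wx":0,"wy":0,"wz":0,"fingers":0},
  ],
)

```text
time_s: 14.05
position: [0.658, -0.1103, 0.1946]
tool_rot: [[-0.945, 0.328, 0.0], [0.328, 0.945, -0.0], [-0.0, -0.0, -1.0]]
force: [-1.0, -1.0, -0.7]
finger_gap: 0.0869
finger_force: 0.0
```

>>> apply_moves(
  rows=[
    {"x":0,"y":0,"z":-0.8,"wx":0,"wy":0,"wz":0,"fingers":0},
    {"x":0,"y":0,"z":-0.8,"wx":0,"wy":0,"wz":0,"fingers":0},
    {"x":0,"y":0,"z":-0.7,"wx":0,"wy":0,"wz":0,"fingers":0},
    {"x":0,"y":0,"z":-0.25,"wx":0,"wy":0,"wz":0,"fingers":0},
    {"x":0,"y":0,"z":0,"wx":0,"wy":0,"wz":0,"fingers":0.4},
    {"x":0,"y":0,"z":0,"wx":0,"wy":0,"wz":0,"fingers":0.7},
    {"x":0,"y":0,"z":0,"wx":0,"wy":0,"wz":0,"fingers":0.8},
    {"x":0,"y":0,"z":0,"wx":0,"wy":0,"wz":0,"fingers":0.9},
    {"x":0,"y":0,"z":0,"wx":0,"wy":0,"wz":0,"fingers":1},
    {"x":0,"y":0,"z":0,"wx":0,"wy":0,"wz":0,"fingers":1},
  ],
  squeeze=20,
)

```text
time_s: 15.3
position: [0.6584, -0.1105, 0.1308]
tool_rot: [[-0.945, 0.328, 0.0], [0.328, 0.945, -0.0], [-0.0, 0.0, -1.0]]
force: [-0.1, 0.3, 0.4]
finger_gap: 0.0351
finger_force: 0.0
```

>>> apply_moves(
  rows=[
    {"x":0,"y":0,"z":0,"wx":0,"wy":0,"wz":0,"fingers":1},
    {"x":0,"y":0,"z":0,"wx":0,"wy":0,"wz":0,"fingers":1},
    {"x":0,"y":0,"z":0,"wx":0,"wy":0,"wz":0,"fingers":1},
  ],
  squeeze=20,
)

```text
time_s: 15.68
position: [0.6584, -0.1101, 0.1307]
tool_rot: [[-0.945, 0.328, 0.0], [0.328, 0.945, 0.001], [0.0, 0.001, -1.0]]
force: [0.5, 1.6, -0.4]
finger_gap: 0.014
finger_force: 20.0
```

```bash
cat > m.py <<'E'
from h import *
s=ctrl.read_state();R=np.array(s["tool_rot"]);print('t',s["time_s"],'psi',np.degrees(np.arctan2(R[1,1],R[0,1])).round(2),'M',s["moment"],'F',s["force"],'p',s["position"],'j6',s["joint_positions"][5].round(3),'gap',s["finger_gap"])
E
python3 m.py
```

```text
t 15.675 psi 70.83 M [ 0.1492 -0.0116 -0.0436] F [ 0.5318  1.5994 -0.3952] p [ 0.6584 -0.1101  0.1307] j6 -1.57 gap 0.01403730480254418
```

>>> apply_moves(
  rows=[
    {"x":0,"y":0,"z":0,"wx":0,"wy":0,"wz":-4,"fingers":1},
    {"x":0,"y":0,"z":0,"wx":0,"wy":0,"wz":-4,"fingers":1},
    {"x":0,"y":0,"z":0,"wx":0,"wy":0,"wz":-4,"fingers":1},
    {"x":0,"y":0,"z":0,"wx":0,"wy":0,"wz":0,"fingers":1},
  ],
)

```text
time_s: 16.18
position: [0.6584, -0.1102, 0.1307]
tool_rot: [[-0.856, 0.517, 0.0], [0.517, 0.856, 0.0], [0.0, 0.0, -1.0]]
force: [-0.3, 1.1, -1.5]
finger_gap: 0.0139
finger_force: 20.0
```

```bash
python3 m.py
```

```text
t 16.175 psi 58.87 M [ 0.2172 -0.0754 -0.0358] F [-0.2514  1.0821 -1.5179] p [ 0.6584 -0.1102  0.1307] j6 -1.361 gap 0.01390696678352503
```

>>> apply_moves(
  rows=[
    {"x":0,"y":0,"z":0,"wx":0,"wy":0,"wz":-4,"fingers":1},
    {"x":0,"y":0,"z":0,"wx":0,"wy":0,"wz":-4,"fingers":1},
    {"x":0,"y":0,"z":0,"wx":0,"wy":0,"wz":0,"fingers":1},
  ],
)

```text
time_s: 16.55
position: [0.6583, -0.1103, 0.1307]
tool_rot: [[-0.776, 0.63, -0.0], [0.63, 0.776, 0.0], [0.0, 0.0, -1.0]]
force: [-0.1, 0.1, 0.5]
finger_gap: 0.0137
finger_force: 20.0
```

```bash
python3 m.py
```

```text
t 16.55 psi 50.92 M [ 0.1405 -0.0209 -0.0526] F [-0.0704  0.142   0.5057] p [ 0.6583 -0.1103  0.1307] j6 -1.222 gap 0.013669917148519293
```

>>> apply_moves(
  rows=[
    {"x":0,"y":0,"z":0,"wx":0,"wy":0,"wz":-4,"fingers":1},
    {"x":0,"y":0,"z":0,"wx":0,"wy":0,"wz":-4,"fingers":1},
    {"x":0,"y":0,"z":0,"wx":0,"wy":0,"wz":0,"fingers":1},
  ],
)

```text
time_s: 16.92
position: [0.6583, -0.1103, 0.1307]
tool_rot: [[-0.681, 0.732, -0.0], [0.732, 0.681, 0.0], [0.0, 0.0, -1.0]]
force: [0.8, 1.0, 0.2]
finger_gap: 0.0138
finger_force: 20.0
```

```bash
python3 m.py
```

```text
t 16.925 psi 42.95 M [ 0.1879 -0.0201 -0.0212] F [0.7786 0.9867 0.1715] p [ 0.6583 -0.1103  0.1307] j6 -1.083 gap 0.013768909334405522
```

```bash
sed -i "s/'gap',/'e6',s['joint_efforts'][5],'gap',/" m.py; python3 m.py
```

```text
t 16.925 psi 42.95 M [ 0.1879 -0.0201 -0.0212] F [0.7786 0.9867 0.1715] p [ 0.6583 -0.1103  0.1307] j6 -1.083 e6 0.03794196993112564 gap 0.013768909334405522
```

>>> apply_moves(
  rows=[
    {"x":0,"y":0,"z":0,"wx":0,"wy":0,"wz":-3,"fingers":1},
    {"x":0,"y":0,"z":0,"wx":0,"wy":0,"wz":-3,"fingers":1},
  ],
)

```text
time_s: 17.18
position: [0.6582, -0.1104, 0.1307]
tool_rot: [[-0.6, 0.8, -0.0], [0.8, 0.6, 0.0], [0.0, -0.0, -1.0]]
force: [0.4, 0.9, -0.1]
finger_gap: 0.0137
finger_force: 20.0
```

```bash
python3 m.py
```

```text
t 17.175 psi 36.89 M [0.1442 0.0192 0.1052] F [ 0.3773  0.9381 -0.0902] p [ 0.6582 -0.1104  0.1307] j6 -0.977 e6 -0.2185607934370637 gap 0.013655943937282538
```

>>> apply_moves(
  rows=[
    {"x":0,"y":0,"z":0,"wx":0,"wy":0,"wz":-3,"fingers":1},
    {"x":0,"y":0,"z":0,"wx":0,"wy":0,"wz":-3,"fingers":1},
  ],
)

```text
time_s: 17.42
position: [0.6582, -0.1104, 0.1307]
tool_rot: [[-0.513, 0.858, -0.0], [0.858, 0.513, 0.0], [0.0, -0.0, -1.0]]
force: [-0.2, 0.1, 1.7]
finger_gap: 0.0133
finger_force: 20.0
```

```bash
python3 m.py
```

```text
t 17.425 psi 30.89 M [0.0949 0.0477 0.0293] F [-0.2476  0.1459  1.6839] p [ 0.6582 -0.1104  0.1307] j6 -0.872 e6 -0.21768621169030666 gap 0.01334120803945515
```

>>> apply_moves(
  rows=[
    {"x":0,"y":0,"z":0,"wx":0,"wy":0,"wz":-3,"fingers":1},
    {"x":0,"y":0,"z":0,"wx":0,"wy":0,"wz":-3,"fingers":1},
  ],
)

```text
time_s: 17.68
position: [0.6582, -0.1104, 0.1307]
tool_rot: [[-0.421, 0.907, -0.0], [0.907, 0.421, 0.0], [0.0, -0.0, -1.0]]
force: [0.4, 0.8, 1.1]
finger_gap: 0.0134
finger_force: 20.0
```

```bash
python3 m.py
```

```text
t 17.675 psi 24.89 M [0.1252 0.1322 0.0329] F [0.444  0.7601 1.0803] p [ 0.6582 -0.1104  0.1307] j6 -0.768 e6 -0.21765941753983498 gap 0.013444434872358439
```

>>> apply_moves(
  rows=[
    {"x":0,"y":0,"z":0,"wx":0,"wy":0,"wz":-3,"fingers":1},
    {"x":0,"y":0,"z":0,"wx":0,"wy":0,"wz":-3,"fingers":1},
  ],
)

```text
time_s: 17.92
position: [0.6581, -0.1104, 0.1307]
tool_rot: [[-0.324, 0.946, -0.001], [0.946, 0.324, 0.0], [0.0, -0.001, -1.0]]
force: [0.2, 0.5, -0.4]
finger_gap: 0.0139
finger_force: 20.0
```

```bash
python3 m.py
```

```text
t 17.925 psi 18.9 M [0.111  0.038  0.0631] F [ 0.2295  0.4878 -0.41  ] p [ 0.6581 -0.1104  0.1307] j6 -0.663 e6 -0.21754296496510506 gap 0.01394696560019654
```

>>> apply_moves(
  rows=[
    {"x":0,"y":0,"z":0,"wx":0,"wy":0,"wz":-3,"fingers":1},
    {"x":0,"y":0,"z":0,"wx":0,"wy":0,"wz":-3,"fingers":1},
  ],
)

```text
time_s: 18.18
position: [0.6581, -0.1104, 0.1306]
tool_rot: [[-0.223, 0.975, -0.001], [0.975, 0.223, 0.0], [0.0, -0.001, -1.0]]
force: [-0.5, 0.9, 0.9]
finger_gap: 0.0136
finger_force: 20.0
```

```bash
python3 m.py
```

```text
t 18.175 psi 12.9 M [0.0991 0.0863 0.0718] F [-0.4718  0.9161  0.9105] p [ 0.6581 -0.1104  0.1306] j6 -0.558 e6 -0.21741571370512247 gap 0.013627599927310623
```

>>> apply_moves(
  rows=[
    {"x":0,"y":0,"z":0,"wx":0,"wy":0,"wz":-3,"fingers":1},
    {"x":0,"y":0,"z":0,"wx":0,"wy":0,"wz":-3,"fingers":1},
  ],
)

```text
time_s: 18.42
position: [0.658, -0.1105, 0.1307]
tool_rot: [[-0.12, 0.993, -0.001], [0.993, 0.12, -0.0], [0.0, -0.001, -1.0]]
force: [-0.8, 0.2, -0.0]
finger_gap: 0.0137
finger_force: 20.0
```

```bash
python3 m.py
```

```text
t 18.425 psi 6.89 M [0.0837 0.1045 0.0692] F [-0.7661  0.2421 -0.0151] p [ 0.658  -0.1105  0.1307] j6 -0.454 e6 -0.21735575515776873 gap 0.013707248483028796
```

>>> apply_moves(
  rows=[
    {"x":0,"y":0,"z":0,"wx":0,"wy":0,"wz":-3,"fingers":1},
    {"x":0,"y":0,"z":0,"wx":0,"wy":0,"wz":-3,"fingers":1},
  ],
)

```text
time_s: 18.68
position: [0.658, -0.1105, 0.1307]
tool_rot: [[-0.016, 1.0, -0.001], [1.0, 0.016, -0.0], [-0.0, -0.001, -1.0]]
force: [-1.1, -0.1, 0.4]
finger_gap: 0.0137
finger_force: 20.0
```

```bash
python3 m.py
```

```text
t 18.675 psi 0.92 M [0.1174 0.1758 0.1942] F [-1.0784 -0.0862  0.4457] p [ 0.658  -0.1105  0.1307] j6 -0.349 e6 -0.09757664054632187 gap 0.013662365462166736
```

>>> apply_moves(
  rows=[
    {"x":0,"y":0,"z":0,"wx":0,"wy":0,"wz":-3,"fingers":1},
  ],
)

```text
time_s: 18.8
position: [0.6579, -0.1105, 0.1307]
tool_rot: [[0.036, 0.999, -0.001], [0.999, -0.036, -0.0], [-0.0, -0.001, -1.0]]
force: [-0.3, 1.4, 1.0]
finger_gap: 0.0138
finger_force: 20.0
```

```bash
python3 m.py
```

```text
t 18.8 psi -2.07 M [0.0287 0.1884 0.201 ] F [-0.3039  1.4437  0.9616] p [ 0.6579 -0.1105  0.1307] j6 -0.297 e6 -0.07508430629968643 gap 0.01382617558383118
```

>>> apply_moves(
  rows=[
    {"x":0,"y":0,"z":0,"wx":0,"wy":0,"wz":-3,"fingers":1},
  ],
)

```text
time_s: 18.92
position: [0.6579, -0.1104, 0.1307]
tool_rot: [[0.088, 0.996, -0.001], [0.996, -0.088, -0.0], [-0.0, -0.001, -1.0]]
force: [-0.4, 0.6, 0.3]
finger_gap: 0.0142
finger_force: 20.0
```

```bash
python3 m.py
```

```text
t 18.925 psi -5.07 M [0.0657 0.202  0.2014] F [-0.4242  0.5738  0.2859] p [ 0.6579 -0.1104  0.1307] j6 -0.245 e6 -0.0783064286224544 gap 0.014161048734186884
```

>>> apply_moves(
  rows=[
    {"x":0,"y":0,"z":0,"wx":0,"wy":0,"wz":-3,"fingers":1},
  ],
)

```text
time_s: 19.05
position: [0.6579, -0.1104, 0.1306]
tool_rot: [[0.14, 0.99, -0.001], [0.99, -0.14, -0.0], [-0.0, -0.001, -1.0]]
force: [-1.4, 0.8, -0.2]
finger_gap: 0.0137
finger_force: 20.0
```

```bash
python3 m.py
```

```text
t 19.05 psi -8.07 M [0.0523 0.1808 0.0855] F [-1.4085  0.838  -0.1578] p [ 0.6579 -0.1104  0.1306] j6 -0.192 e6 -0.1182699529454112 gap 0.013709139164006167
```

>>> apply_moves(
  rows=[
    {"x":0,"y":0,"z":0,"wx":0,"wy":0,"wz":-3,"fingers":1},
  ],
)

```text
time_s: 19.18
position: [0.6578, -0.1104, 0.1307]
tool_rot: [[0.192, 0.981, -0.001], [0.981, -0.192, -0.0], [-0.0, -0.001, -1.0]]
force: [-1.8, 0.4, 0.3]
finger_gap: 0.0139
finger_force: 20.0
```

```bash
python3 m.py
```

```text
t 19.175 psi -11.08 M [0.0549 0.2455 0.0716] F [-1.7881  0.4025  0.3334] p [ 0.6578 -0.1104  0.1307] j6 -0.14 e6 -0.16166115179657936 gap 0.01393211133870298
```

>>> apply_moves(
  rows=[
    {"x":0,"y":0,"z":0,"wx":0,"wy":0,"wz":-3,"fingers":1},
  ],
)

```text
time_s: 19.3
position: [0.6578, -0.1104, 0.1307]
tool_rot: [[0.243, 0.97, -0.001], [0.97, -0.243, -0.0], [-0.0, -0.001, -1.0]]
force: [-0.3, 0.8, 0.5]
finger_gap: 0.0137
finger_force: 20.0
```

```bash
python3 m.py
```

```text
t 19.3 psi -14.09 M [0.0483 0.2107 0.0982] F [-0.3425  0.8041  0.5242] p [ 0.6578 -0.1104  0.1307] j6 -0.087 e6 -0.1709009986370802 gap 0.01370242556480692
```

>>> apply_moves(
  rows=[
    {"x":0,"y":0,"z":0,"wx":0,"wy":0,"wz":-3,"fingers":1},
  ],
)

```text
time_s: 19.42
position: [0.6578, -0.1105, 0.1307]
tool_rot: [[0.294, 0.956, -0.001], [0.956, -0.294, -0.0], [-0.0, -0.001, -1.0]]
force: [-1.2, 1.5, -0.2]
finger_gap: 0.0142
finger_force: 20.0
```

```bash
python3 m.py
```

```text
t 19.425 psi -17.09 M [0.0319 0.241  0.1866] F [-1.1611  1.4989 -0.1718] p [ 0.6578 -0.1105  0.1307] j6 -0.035 e6 -0.14028373640030622 gap 0.014157468852157422
```

>>> apply_moves(
  rows=[
    {"x":0,"y":0,"z":0,"wx":0,"wy":0,"wz":-3,"fingers":1},
  ],
)

```text
time_s: 19.55
position: [0.6578, -0.1105, 0.1307]
tool_rot: [[0.343, 0.939, -0.001], [0.939, -0.343, -0.0], [-0.001, -0.001, -1.0]]
force: [-1.8, 2.2, 1.2]
finger_gap: 0.014
finger_force: 20.0
```

```bash
python3 m.py
```

```text
t 19.55 psi -20.08 M [0.1187 0.241  0.1394] F [-1.7737  2.1778  1.17  ] p [ 0.6578 -0.1105  0.1307] j6 0.017 e6 -0.09531584568321705 gap 0.014005569825991286
```

>>> apply_moves(
  rows=[
    {"x":0,"y":0,"z":0,"wx":0,"wy":0,"wz":-3,"fingers":1},
  ],
)

```text
time_s: 19.68
position: [0.6577, -0.1104, 0.1307]
tool_rot: [[0.392, 0.92, -0.001], [0.92, -0.392, -0.0], [-0.001, -0.001, -1.0]]
force: [-1.8, 0.8, 1.7]
finger_gap: 0.014
finger_force: 20.0
```

```bash
python3 m.py
```

```text
t 19.675 psi -23.06 M [0.0527 0.2282 0.2257] F [-1.7974  0.8064  1.716 ] p [ 0.6577 -0.1104  0.1307] j6 0.07 e6 -0.07113408297300339 gap 0.013989844915646695
```

>>> apply_moves(
  rows=[
    {"x":0,"y":0,"z":0,"wx":0,"wy":0,"wz":-3,"fingers":1},
    {"x":0,"y":0,"z":0,"wx":0,"wy":0,"wz":-3,"fingers":1},
    {"x":0,"y":0,"z":0,"wx":0,"wy":0,"wz":-3,"fingers":1},
  ],
)

```text
time_s: 20.05
position: [0.6577, -0.1104, 0.1307]
tool_rot: [[0.531, 0.847, -0.002], [0.847, -0.531, 0.0], [-0.001, -0.001, -1.0]]
force: [-1.6, 1.4, 1.7]
finger_gap: 0.0139
finger_force: 20.0
```

```bash
python3 m.py
```

```text
t 20.05 psi -32.09 M [0.1148 0.2763 0.1104] F [-1.6132  1.3772  1.6777] p [ 0.6577 -0.1104  0.1307] j6 0.227 e6 -0.1693930523470044 gap 0.013904065094962831
```

>>> apply_moves(
  rows=[
    {"x":0,"y":0,"z":0,"wx":0,"wy":0,"wz":-3,"fingers":1},
    {"x":0,"y":0,"z":0,"wx":0,"wy":0,"wz":-3,"fingers":1},
    {"x":0,"y":0,"z":0,"wx":0,"wy":0,"wz":-3,"fingers":1},
    {"x":0,"y":0,"z":0,"wx":0,"wy":0,"wz":-2,"fingers":1},
  ],
)

```text
time_s: 20.55
position: [0.6576, -0.1103, 0.1307]
tool_rot: [[0.683, 0.73, -0.002], [0.73, -0.683, 0.0], [-0.001, -0.001, -1.0]]
force: [-2.3, 1.4, 1.4]
finger_gap: 0.0137
finger_force: 20.0
```

```bash
python3 m.py
```

```text
t 20.55 psi -43.1 M [0.1262 0.4334 0.2078] F [-2.2779  1.3869  1.4433] p [ 0.6576 -0.1103  0.1307] j6 0.419 e6 0.03613880951888859 gap 0.013703951276145467
```

>>> apply_moves(
  rows=[
    {"x":0,"y":0,"z":0,"wx":0,"wy":0,"wz":-3,"fingers":1},
    {"x":0,"y":0,"z":0,"wx":0,"wy":0,"wz":-3,"fingers":1},
    {"x":0,"y":0,"z":0,"wx":0,"wy":0,"wz":-3,"fingers":1},
  ],
)

```text
time_s: 20.92
position: [0.6575, -0.1103, 0.1306]
tool_rot: [[0.79, 0.613, -0.002], [0.613, -0.79, 0.0], [-0.001, -0.001, -1.0]]
force: [-1.8, 1.0, 1.8]
finger_gap: 0.0139
finger_force: 20.0
```

```bash
python3 m.py
```

```text
t 20.925 psi -52.18 M [0.1524 0.5195 0.1037] F [-1.8113  1.0265  1.8125] p [ 0.6575 -0.1103  0.1306] j6 0.578 e6 -0.16945467330515385 gap 0.013858688575964815
```

>>> apply_moves(
  rows=[
    {"x":0,"y":0,"z":0,"wx":0,"wy":0,"wz":-3,"fingers":1},
    {"x":0,"y":0,"z":0,"wx":0,"wy":0,"wz":-3,"fingers":1},
    {"x":0,"y":0,"z":0,"wx":0,"wy":0,"wz":-3,"fingers":1},
    {"x":0,"y":0,"z":0,"wx":0,"wy":0,"wz":-2,"fingers":1},
  ],
)

```text
time_s: 21.42
position: [0.6575, -0.1102, 0.1306]
tool_rot: [[0.892, 0.451, -0.002], [0.451, -0.892, 0.0], [-0.002, -0.001, -1.0]]
force: [-2.7, 1.4, 2.5]
finger_gap: 0.0135
finger_force: 20.0
```

```bash
python3 m.py
```

```text
t 21.425 psi -63.16 M [0.2048 0.5997 0.2029] F [-2.7379  1.3611  2.5464] p [ 0.6575 -0.1102  0.1306] j6 0.769 e6 0.04131565452553332 gap 0.013539627795579127
```

>>> apply_moves(
  rows=[
    {"x":0,"y":0,"z":0,"wx":0,"wy":0,"wz":-3,"fingers":1},
    {"x":0,"y":0,"z":0,"wx":0,"wy":0,"wz":-3,"fingers":1},
    {"x":0,"y":0,"z":0,"wx":0,"wy":0,"wz":-3,"fingers":1},
    {"x":0,"y":0,"z":0,"wx":0,"wy":0,"wz":-2,"fingers":1},
  ],
)

```text
time_s: 21.92
position: [0.6575, -0.1101, 0.1306]
tool_rot: [[0.962, 0.272, -0.002], [0.272, -0.962, 0.001], [-0.002, -0.001, -1.0]]
force: [-3.5, 2.3, 3.5]
finger_gap: 0.0139
finger_force: 20.0
```

```bash
python3 m.py
```

```text
t 21.925 psi -74.22 M [0.3053 0.7679 0.1519] F [-3.4689  2.2874  3.4512] p [ 0.6575 -0.1101  0.1306] j6 0.962 e6 -0.053043082589283586 gap 0.013917289481129155
```

>>> apply_moves(
  rows=[
    {"x":0,"y":0,"z":0,"wx":0,"wy":0,"wz":0,"fingers":0.75},
    {"x":0,"y":0,"z":0,"wx":0,"wy":0,"wz":0,"fingers":0.5},
    {"x":0,"y":0,"z":0,"wx":0,"wy":0,"wz":0,"fingers":0.4},
    {"x":0,"y":0,"z":0,"wx":0,"wy":0,"wz":0,"fingers":0.4},
    {"x":0,"y":0,"z":0.3,"wx":0,"wy":0,"wz":0,"fingers":0.4},
    {"x":0,"y":0,"z":0.7,"wx":0,"wy":0,"wz":0,"fingers":0.4},
    {"x":0,"y":0,"z":0.9,"wx":0,"wy":0,"wz":0,"fingers":0.4},
    {"x":0,"y":0,"z":0.9,"wx":0,"wy":0,"wz":0,"fingers":0.4},
    {"x":-0.5,"y":0.8,"z":0.8,"wx":0,"wy":0,"wz":0,"fingers":0.4},
    {"x":-0.5,"y":1,"z":0.4,"wx":0,"wy":0,"wz":0,"fingers":0.4},
  ],
)

```text
time_s: 23.18
position: [0.634, -0.0653, 0.2333]
tool_rot: [[0.962, 0.272, 0.004], [0.272, -0.962, -0.001], [0.004, 0.002, -1.0]]
force: [0.7, 0.2, 0.0]
finger_gap: 0.0522
finger_force: 0.0
```

>>> apply_moves(
  rows=[
    {"x":-0.3,"y":1,"z":0,"wx":0,"wy":0,"wz":0,"fingers":0.4},
    {"x":-0.3,"y":1,"z":0,"wx":0,"wy":0,"wz":0,"fingers":0.4},
    {"x":-0.3,"y":1,"z":0,"wx":0,"wy":0,"wz":0,"fingers":0.4},
    {"x":-0.3,"y":1,"z":0,"wx":0,"wy":0,"wz":0,"fingers":0.4},
    {"x":-0.3,"y":1,"z":0,"wx":0,"wy":0,"wz":0,"fingers":0.4},
    {"x":-0.3,"y":1,"z":0,"wx":0,"wy":0,"wz":0,"fingers":0.4},
    {"x":0,"y":0.5,"z":0,"wx":0,"wy":0,"wz":0,"fingers":0.4},
    {"x":0,"y":0,"z":0,"wx":0,"wy":0,"wz":0,"fingers":0.4},
  ],
)

```text
time_s: 24.18
position: [0.5882, 0.0981, 0.2302]
tool_rot: [[0.962, 0.275, -0.0], [0.275, -0.962, -0.0], [-0.0, 0.0, -1.0]]
force: [0.0, 0.7, 0.2]
finger_gap: 0.0521
finger_force: 0.0
```

```bash
python3 - <<'E'
from h import *
for n in("scene","top"): cv2.imwrite(f"pics/{n}3.png",viewer.read_camera(n))
s=ctrl.read_state();print(s["time_s"],s["position"],s["force"])
t=cv2.imread("pics/top3.png");s=cv2.imread("pics/scene3.png")
a=cv2.resize(t[125:225,310:380],(420,600),interpolation=cv2.INTER_CUBIC);a=np.clip(a*1.5,0,255).astype('uint8')
b=cv2.resize(s[190:280,270:327],(380,600),interpolation=cv2.INTER_CUBIC)
cv2.imwrite("pics/c3.png",np.hstack([a,b]))
E
```

```text
24.275 [0.5886 0.0968 0.2304] [-0.8288 -0.977  -0.3232]
```

View pics/c3.png

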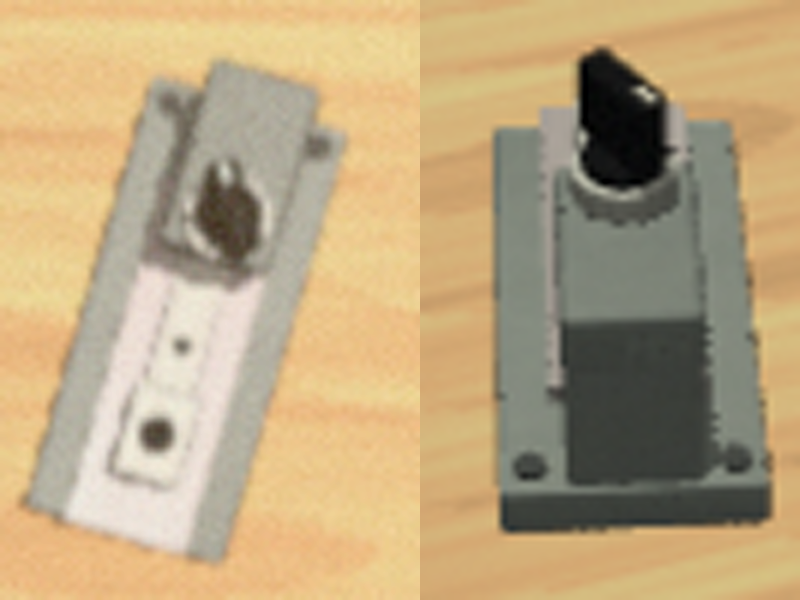

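The arm's hole (181,347) and bore (156,434) have not moved. The knob bar now lies at about +16°, matching the 145° turn, and the gripper is clear. I'm handing the job in.

```bash
python3 -c "
from workcell import ctrl
print(ctrl.finish_job())"
```

```text
the job is handed in; nothing more can be done
None
```

I put the lever arm on the gauge deck, centred and home against the fence, clamped it with about four ratchet clicks (counted from the torque readings), and handed the job in at about 24 s with the gripper clear.

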